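# Check the stop of the vial crimper's hand lever

## Robot

A 6-joint arm with a two-finger parallel gripper is mounted at the origin on the work surface. World frame = base frame: x ahead of the robot, y to its left, z up, the work surface at z = 0. Lengths are in mm, angles in rad, forces in N, time in s.
With the tool pointing down it reaches from about 250 to 725 mm from the base axis. Payload 9.7 kg.
Tool frame: the origin (TCP) lies at the very end of the fingers, on their centre line; the grasp point (between the pads) lies 19 mm behind it; z points along the fingers, y is the line along which they close (so a half turn about z gives the same grasp; the last joint's range is limited). The gripper opens to 85 mm and grips with 20 to 120 N. Pads are 22 mm wide; open, the fingers measure 114 mm over their backs; the gripper's body (76 mm by 85 mm) begins 54 mm behind the grasp point. The pads swing forward as they close: fully open they stand 13 mm farther back than shut.
Start: joints at [1.237, 0.087, 0.176, 1.66, 0, 1.571], TCP at [180.197, 519.64, 231.284] pointing down, gripper open.
Joint ranges: [-3.13, 3.13], [-0.85, 1.81], [-1.15, 1.24], [-2.2, 2.28], [-1.44, 1.52], [-3.14, 3.14]. Speed limits (rad/s): [2.22, 2.22, 2.57, 3.14, 3.14, 3.14].

## Interface

Orientations are given as a unit quaternion [w, x, y, z].
In Python, from cell import bot gives the robot as it stands.
- The arm moves only by the tool move_arm, never from a script. Its argument "targets" is a list of rows, each an object with "rot": the turn, a rotation vector about the tool's x, y, z in degrees, a list of three; "travel": the shift along the tool's x, y, z in mm, a list of three; "claw": the finger opening in mm, from 0 to 85.4. A call has 1 to 5 rows; each row is the pose to reach, as a shift and turn from the pose commanded when the call began, along the tool's axes at that moment; what a row does not reach only later rows make up. A row lasts 1/8 s, in which the tool goes at most 62.5 mm and 10.7 degrees, less where a joint would pass 70% of its speed; a pose out of reach is approached as far as the arm can. A call with a gripper value outside its range is refused whole. The fingers move at their own pace and stop on an object; "newtons" is the grip in N (left out, the last holds). Time passes only in rows, so rows that repeat a pose let the fingers close. It gives the time, the measured TCP pose, the force, the opening and the grip force at its end, in the units of the state.
- bot.observe(): the state, without advancing time (a new reading comes with each control period).
- bot.read_camera(name): name is "scene" or "top" or "wrist"; returns the picture (384x512x3 uint8, red, green, blue); there is no depth.
- bot.camera_model(name): a dict with "camera_matrix" (3x3 intrinsics, pixels), "position" and "attitude" of the camera in the world. Camera axes: x right, y down, z forward; pixel columns grow to the right and rows downward; lengths in mm; the calibration is good to about 2 mm. A picture is of the moment at which its call begins: read the wrist's pose just before it. camera_model takes no time and is no camera call; for the wrist camera it gives the pose at the moment of the call.
- bot.close_job(): hands the job in; it is judged then, once.
The state is a dict: "clock": time; "joints": joint angles; "joint_velocities": joint speeds; "tau": joint torques, N m; "position": TCP position; "tool_rot": TCP orientation; "ft_force": force on the tool from outside, world axes, zero at the start; "moment": the same for the moment, N m; "gripper_width": opening from 0.0 (shut) to 1.0 (fully open); "grip_force": force on a finger pad.
Only numpy, scipy, OpenCV 4.12 (cv2) and the standard library are available. Lean on these libraries where they do the work, as an engineer would, in place of code of your own. Each camera call takes 0.05 s, during which the arm holds its last target. There are 200 camera calls.

## Task

Before the vials are sealed, check the larger of the two bench crimpers: with the outside of the fingers, from the lever's free side, press its hand lever in towards the fixed bar until it comes up against its stop, hold it there for two seconds, then ease it back out under the fingers (do not let it snap back) and leave it. Only push the lever: do not pinch it or touch the bar, and leave the smaller crimper's lever and the loose things (vial, flask, tin) as they stand.

Things in the scene. Friction and masses are not known exactly. Their poses are not given: they have to be found in the camera images.
- big_stand: The larger crimper, screwed down, left or right of the smaller, turned up to 0.45 rad. Origin: centre of underside; +x from lever to bar (press direction), +y to the head. Base x -40..60, y +-100, 12 thick (mm). Head 46 dia. at (0, 75), 82 to 155 high, 163 with its cap. Joining block 56 x 22 at (8, 58). Lever pivot: vertical pin at (-12, 60, 125). Free space on the lever's -x side.
- big_bar: Fixed bar of the larger crimper with a grey plastic grip, 18 mm diameter, level, along the stand's y, on two 14 mm posts; not to be touched. Origin at (28, 0, 125) mm in big_stand's frame; it runs from y = -103 to 55 mm.
- big_pad (a point): Point to press, on the outer face of the lever: a steel blade on edge, 8 mm thick, 145 long from the pivot, 22 high (114 to 136 above the bench). The point is 115 mm from the pivot, half-way up. Turns with the lever: x into the blade, y along it to the pivot. In big_stand's x, y it is at (-53, -47) mm at rest, (-16, -55) mm at the stop: 38 mm of travel.
- big_lever (a joint): Angle of the larger crimper's hand lever, rad: 0 at rest (sprung out), growing as it is pressed towards the bar, 0.33 at its stop. A return spring pushes it out: about 2.4 N at the press point at rest, about 5 N just before the stop; then it meets the rigid stop. At rest it leans 0.33 rad away from the bar; at its stop it is parallel to it, 27 mm clear of its grip.
- small_stand: The smaller crimper, screwed down: same arrangement, axes and base plate (100 x 200 x 12 mm, x -40 to 60), but head only 22 mm in diameter (57 to 122 mm high, 130 with its cap), shorter bar and lever, both centred 100 mm above the bench; no vial under it. Origin: centre of the underside. Turned by up to 0.45 rad.
- small_lever (a joint): Angle of the smaller crimper's lever, rad: 0 at rest. Not to be pressed. The blade is 105 mm long, 22 mm high and leans 0.33 rad out from a pivot at (-12, 60, 100) mm in small_stand's frame.
- vial: Loose capped glass vial, 23 mm diameter, 60 mm high, standing on the base plate under the larger crimper's head. Origin: centre of the underside. To be left alone.
- flask: Loose conical glass flask, 64 mm diameter at the foot, 92 mm high, standing on the bench beyond and between the crimpers. Origin: centre of the underside. To be left alone.
- tin: Loose round metal tin for caps, 63 mm diameter, 44 mm high, standing on the bench between the crimpers and the robot. Origin: centre of the underside. To be left alone.
Things that resemble listed ones, but are neither listed nor needed, are in the scene too. Leave any black or brown look-alike of the big_stand alone.

How it is judged (in metres and radians):
On the way, in this order (a step that is already met when the one before it is completed fails the run):
1. the fingers hold the larger crimper's lever against its stop for at least 1.2 s (value of joint big_lever above 0.305 rad and contact force between the fingers and big_lever above 2 N), for 1.2 s.
2. the lever is back at rest (value of joint big_lever below 0.03 rad), for 0.2 s.
At the end, for the whole second after the job is handed in: After having been held at its stop (within 0.025 rad) by the fingers for 1.2 s, the larger crimper's lever is back at rest (within 0.03 rad), the smaller crimper's lever is at rest too, and the vial, flask and tin stand upright and still within 12 mm of where they were (value of joint each of big_lever, small_lever below 0.03 rad and distance of each of vial, flask, tin from where it was at the start of the episode below 0.012 m and linear speed of each of vial, flask, tin below 0.02 m/s and angle between each of vial, flask, tin's own z axis and vertical below 0.2 rad); the robot touches nothing.
It fails at once if the lever snaps back (faster than 3 rad/s, about 0.35 m/s at the press point) (velocity of joint big_lever below -3 rad/s).
It fails at once if the larger crimper's bar is touched (contact force between any of the fingers, the arm and big_bar above 1 N).
It fails at once if the lever is taken between the fingers, or pushed from other than its outer face (the grasp point between the fingers lies inside the outer face while they touch it) (contact force between the fingers and big_lever above 1 N and x of the grasp point in the frame of big_pad above 0.002 m).
It fails at once if the smaller crimper's lever is pressed (value of joint small_lever above 0.06 rad).
It fails at once if a loose thing is shifted or lifted (distance of any of vial, flask, tin from where it was at the start of the episode above 0.015 m).
It also fails if it takes over 40 s, if anything falls off the work surface, if the arm or the gripper's body presses on something with over 40 N, if the wrist force passes 120 N, or if a joint passes its speed limit or range.

## Working session

There is one attempt and no reset: what is moved stays moved. The work goes in short steps, Python scripts to look and compute and a tool call to move; the robot and the scene stay as the last step left them, time stands still between calls to the robot, and variables do not carry over. Pictures are saved under pics/ and viewed, at most 10 in all, crops included, and the job is handed in when it is done.

Besides the shell and the picture viewer there is one more tool, called after "Emit:" as a command line: name --argument value ..., lists and objects as JSON in quotes. move_arm: Moves the arm, as the interface text tells. Its arguments: {"type":"object","properties":{"targets":{"type":"array"},"newtons":{"type":"number"}},"required":["targets"]}

```bash
mkdir -p pics; python3 - <<'E'
from cell import bot
import cv2
for n in("scene","top"):
    im=bot.read_camera(n); cv2.imwrite(f"pics/{n}0.png",im[:,:,::-1]); m=bot.camera_model(n); print(n,m)
print(bot.observe())
E
```

```text
scene {'camera_matrix': array([[405.93832305,   0.        , 255.54567962],
       [  0.        , 405.93832305, 182.5593842 ],
       [  0.        ,   0.        ,   1.        ]]), 'position': array([1293.83324169,   33.63791007,  869.27692828]), 'attitude': array([-0.28052916,  0.6577558 ,  0.64223768, -0.276028  ])}
top {'camera_matrix': array([[374.26461757,   0.        , 254.23764022],
       [  0.        , 374.26461757, 192.41242809],
       [  0.        ,   0.        ,   1.        ]]), 'position': array([ 387.41123991,   45.15302958, 1291.82726041]), 'attitude': array([-0.0293801 ,  0.71315958, -0.69985647,  0.02722398])}
{'clock': 0.1, 'joints': array([1.23700345e+00, 8.74453045e-02, 1.75245562e-01, 1.65980117e+00,
       3.68466823e-05, 1.57079188e+00]), 'joint_velocities': array([-3.82035586e-04, -2.70387052e-03,  1.99138682e-03, -7.48605835e-05,
       -2.34395096e-04,  1.79718022e-03]), 'tau': array([ 1.54481280e-03, -5.21563268e+01,  4.65653300e+01,  1.60892220e-02,
        6.58601493e-05, -1.47609818e-06]), 'position': array([180.12305247, 519.46553507, 230.64836534]), 'tool_rot': array([-1.18222879e-04,  1.66120505e-01,  9.86105276e-01, -5.90861416e-04]), 'ft_force': array([0.47246941, 0.7304454 , 0.20209039]), 'moment': array([ 0.01946774, -0.01077942,  0.0112793 ]), 'grip_force': 0.0, 'gripper_width': 1.0018158011371823}
```

View pics/scene0.png

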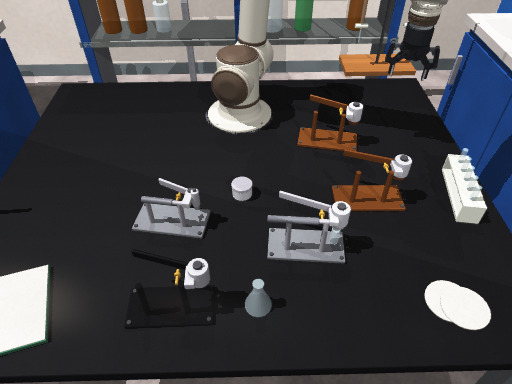

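```bash
python3 -c "
import cv2
im=cv2.imread('pics/top0.png');cv2.imwrite('pics/topc.png',cv2.resize(im[60:330,110:470],(800,600),interpolation=cv2.INTER_CUBIC))"
```

```text
(no output)
```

View pics/topc.png

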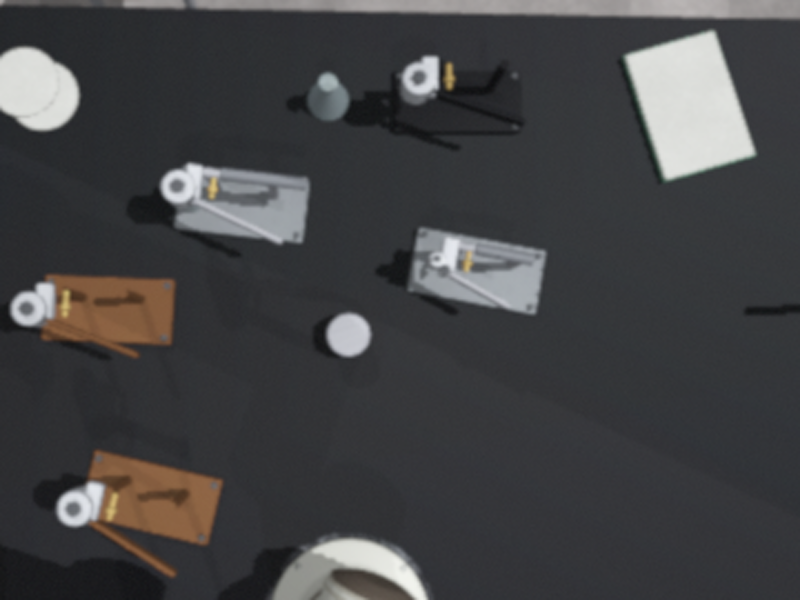

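The larger grey crimper has its head at about crop (177,186), lever tip (283,242), bar end (308,184), plate corners (303,243) and (175,230). In the scene picture its cap is at (341,208), lever tip (280,195) and bar end (268,219). The lever faces the robot. I'll fit the pose from these points.

```bash
cat > h.py <<'E'
from cell import bot
import numpy as np
from scipy.spatial.transform import Rotation as R
from scipy.optimize import least_squares
def rot(q): return R.from_quat(np.r_[q[1:],q[0]])
def proj(m,P):
    c=rot(m["attitude"]).inv().apply(np.atleast_2d(P)-m["position"])@np.array(m["camera_matrix"]).T
    return c[:,:2]/c[:,2:]
def stand(p,L): # p = x,y,yaw
    return R.from_euler('z',p[2]).apply(np.atleast_2d(L))+[p[0],p[1],0]
E
python3 - <<'E'
from h import *
T,S=bot.camera_model("top"),bot.camera_model("scene")
LT=[[0,75,163],[-59,-77,136],[28,-103,130],[-40,-100,12],[-40,100,12]]
UT=np.array([[177,186],[283,242],[308,184],[303,243],[175,230]])*.45+[110,60]
LS=[[0,75,163],[-59,-77,130],[28,-103,125],[60,-100,6],[60,100,6]]
US=np.array([[341,208],[280,195],[268,219],[268,257],[345,257]])
f=lambda p:np.r_[(proj(T,stand(p,LT))-UT).ravel(),(proj(S,stand(p,LS))-US).ravel()]
r=least_squares(f,[550,150,0],x_scale=[100,100,.3],loss='soft_l1');p=r.x
print(p,f(p).reshape(-1,2).round(1))
print(stand(p,[[-53,-47,125],[-16,-55,125],[-59,-77,125],[-12,60,125]]).round(1))
o=bot.observe();print(rot(o['tool_rot']).as_matrix().round(2))
E
```

```text
[ 6.18078954e+02  1.78119985e+02 -6.75732823e-02] [[-1.   0.2]
 [-0.6 -0.5]
 [-1.  -0.7]
 [-0.7 -0.6]
 [-0.7  0.3]
 [ 0.2 -7. ]
 [-2.4 -3.4]
 [-1.3 -1.1]
 [-1.2  0.9]
 [-0.2  3.7]]
[[562.  134.8 125. ]
 [598.4 124.3 125. ]
 [554.  105.3 125. ]
 [610.2 238.8 125. ]]
[[-0.94  0.33 -0.  ]
 [ 0.33  0.94 -0.  ]
 [ 0.   -0.   -1.  ]]
```

Emit:
move_arm --targets '[{"travel": [-44, -24, 0], "rot": [0, 0, 8], "claw": 0}, {"travel": [-88, -48, 0], "rot": [0, 0, 16], "claw": 0}, {"travel": [-132, -72, 0], "rot": [0, 0, 24], "claw": 0}, {"travel": [-176, -96, 0], "rot": [0, 0, 32], "claw": 0}, {"travel": [-221, -119, 0], "rot": [0, 0, 40], "claw": 0}]' --newtons 40

```text
clock: 0.72
position: [350.8, 333.4, 231.1]
tool_rot: [-0.0, 0.495, 0.869, -0.0]
ft_force: [0.6, 0.5, 1.3]
gripper_width: -0.002
grip_force: 0.0
```

```bash
cat >> h.py <<'E'
def go(x,y,z,yaw):
    "travel and rot to a tool-down pose with tool y at world angle yaw (deg)"
    o=bot.observe(); q=rot(o['tool_rot']); a=np.radians(yaw)
    Y=np.array([np.cos(a),np.sin(a),0]); Z=np.array([0,0,-1.]); t=R.from_matrix(np.c_[np.cross(Y,Z),Y,Z])
    print(o['clock'],o['position'].round(1),'F',o['ft_force'].round(1),'w',round(o['gripper_width'],2),'travel',q.inv().apply(np.array([x,y,z])-o['position']).round(1),'rot',np.degrees((q.inv()*t).as_rotvec()).round(1))
E
python3 -c "
from h import *
go(515,150,231,-10)"
```

```text
0.725 [350.8 333.4 231.1] F [0.6 0.5 1.3] w -0.0 travel [-2.415e+02  4.790e+01  1.000e-01] rot [-0.   0.  40.6]
```

Emit:
move_arm --targets '[{"travel": [-48, 10, 0], "rot": [0, 0, 8], "claw": 0}, {"travel": [-97, 19, 0], "rot": [0, 0, 16], "claw": 0}, {"travel": [-145, 29, 0], "rot": [0, 0, 24], "claw": 0}, {"travel": [-193, 38, 0], "rot": [0, 0, 32], "claw": 0}, {"travel": [-241, 48, 0], "rot": [0, 0, 40.5], "claw": 0}]'

```text
clock: 1.35
position: [515.7, 151.2, 231.0]
tool_rot: [-0.0, 0.766, 0.643, -0.0]
ft_force: [0.6, -0.6, 0.9]
gripper_width: -0.001
grip_force: 0.0
```

```bash
python3 -c "
from h import *
import cv2
go(515,150,113,-10)
m=bot.camera_model('wrist');im=bot.read_camera('wrist')
p=[618.1,178.1,-.0676]
for u in proj(m,stand(p,[[-53,-47,136],[-59,-77,136],[-12,60,136],[28,-103,134]])): 
  print(u.round());cv2.circle(im,tuple(int(v) for v in u.round()),3,(255,0,0),-1)
cv2.imwrite('pics/w1.png',im[:,:,::-1])"
```

```text
1.35 [515.7 151.2 231. ] F [ 0.6 -0.6  0.9] w -0.0 travel [ -1.2  -0.4 118. ] rot [-0.   0.   0.1]
[317. 210.]
[311. 245.]
[369.  58.]
[416. 262.]
```

View pics/w1.png

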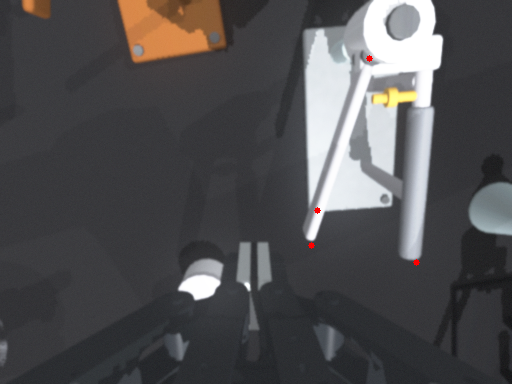

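The wrist view shows the lever tip at (311,237) and bar end at (411,257). The crimper is therefore about 4 mm more in +y and 2 mm less in x than fitted, with free space in front of the fingers. Next I descend, approach the lever, and aim y +4.

Emit:
move_arm --targets '[{"travel": [-2, 0, 40], "rot": [0, 0, 0], "claw": 0}, {"travel": [-4, 0, 80], "rot": [0, 0, 0], "claw": 0}, {"travel": [-4, 0, 118], "rot": [0, 0, 0], "claw": 0}, {"travel": [-4, 5, 118], "rot": [0, 0, 0], "claw": 0}, {"travel": [-4, 10, 118], "rot": [0, 0, 0], "claw": 0}]'

```text
clock: 2.02
position: [524.9, 147.1, 114.9]
tool_rot: [0.0, 0.764, 0.645, 0.001]
ft_force: [0.5, 0.6, -0.1]
gripper_width: -0.002
grip_force: 0.0
```

```bash
python3 -c "
from h import *
go(546,145,113,-10);go(582,129,113,-10)"
```

```text
2.025 [524.9 147.1 114.9] F [ 0.5  0.6 -0.1] w -0.0 travel [ 1.4 21.1  1.9] rot [ 0.1 -0.   0.4]
2.025 [524.9 147.1 114.9] F [ 0.5  0.6 -0.1] w -0.0 travel [-8.3 59.3  1.9] rot [ 0.1 -0.   0.4]
```

Emit:
move_arm --targets '[{"travel": [1, 5, 0], "rot": [0, 0, 0], "claw": 0}, {"travel": [1, 10, 0], "rot": [0, 0, 0], "claw": 0}, {"travel": [1, 15, 0], "rot": [0, 0, 0], "claw": 0}, {"travel": [1, 20, 0], "rot": [0, 0, 0], "claw": 0}, {"travel": [0, 25, 0], "rot": [0, 0, 0], "claw": 0}]'

```text
clock: 2.65
position: [549.0, 142.7, 113.3]
tool_rot: [-0.0, 0.764, 0.645, -0.0]
ft_force: [0.6, -0.9, -0.3]
gripper_width: -0.003
grip_force: 0.0
```

```bash
python3 -c "
from h import *
import cv2
go(582,129,113,-10)
cv2.imwrite('pics/w2.png',bot.read_camera('wrist')[:,:,::-1])"
```

```text
2.65 [549.  142.7 113.3] F [ 0.6 -0.9 -0.3] w -0.0 travel [-8.  34.8  0.3] rot [-0.   0.   0.4]
```

View pics/w2.png

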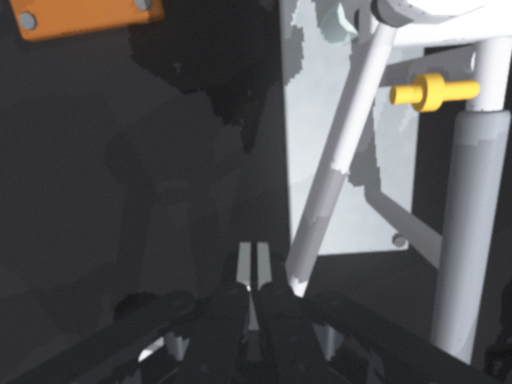

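The fingertips are at (237–271,243) and the blade is at (293,260) to the right, so a gap of about 10 mm remains. I'll keep pushing slowly.

Emit:
move_arm --targets '[{"travel": [0, 4, 0], "rot": [0, 0, 0], "claw": 0}, {"travel": [-1, 8, 0], "rot": [0, 0, 0], "claw": 0}, {"travel": [-2, 12, 0], "rot": [0, 0, 0], "claw": 0}, {"travel": [-3, 16, 0], "rot": [0, 0, 0], "claw": 0}, {"travel": [-4, 20, 0], "rot": [0, 0, 0], "claw": 0}]'

```text
clock: 3.32
position: [568.0, 135.8, 113.2]
tool_rot: [-0.0, 0.764, 0.645, 0.0]
ft_force: [-2.9, 3.4, -0.2]
gripper_width: 0.0
grip_force: 1.8
```

```bash
python3 -c "
from h import *
import cv2
go(582,129,113,-10)
cv2.imwrite('pics/w3.png',bot.read_camera('wrist')[:,:,::-1])"
```

```text
3.325 [568.  135.8 113.2] F [-2.9  3.4 -0.2] w 0.0 travel [-4.3 14.9  0.2] rot [-0.  -0.   0.4]
```

View pics/w3.png

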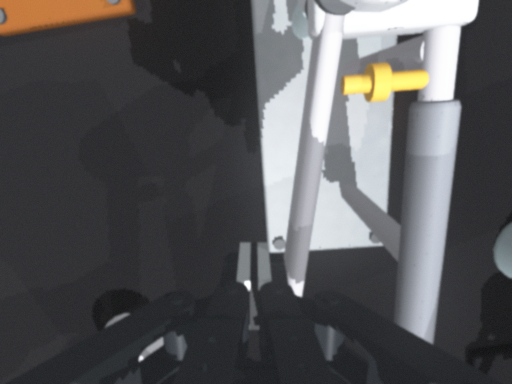

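The fingers are in contact: the blade has turned and its tip is at (296,290) beside the right finger. The force is about 4 N and the bar is well clear.

Emit:
move_arm --targets '[{"travel": [-1, 3, 0], "rot": [0, 0, 0], "claw": 0}, {"travel": [-1, 6, 0], "rot": [0, 0, 0], "claw": 0}, {"travel": [-2, 9, 0], "rot": [0, 0, 0], "claw": 0}, {"travel": [-2, 12, 0], "rot": [0, 0, 0], "claw": 0}, {"travel": [-2, 12, 0], "rot": [0, 0, 0], "claw": 0}]'

```text
clock: 4.0
position: [579.4, 131.5, 113.3]
tool_rot: [-0.0, 0.764, 0.645, -0.0]
ft_force: [-4.5, 2.5, 0.7]
gripper_width: -0.003
grip_force: 2.2
```

```bash
python3 -c "
from h import *
import cv2
go(582,129,113,-10)
cv2.imwrite('pics/w4.png',bot.read_camera('wrist')[:,:,::-1])"
```

```text
4.0 [579.4 131.5 113.3] F [-4.5  2.5  0.7] w -0.0 travel [-2.   3.   0.3] rot [-0.   0.   0.4]
```

View pics/w4.png

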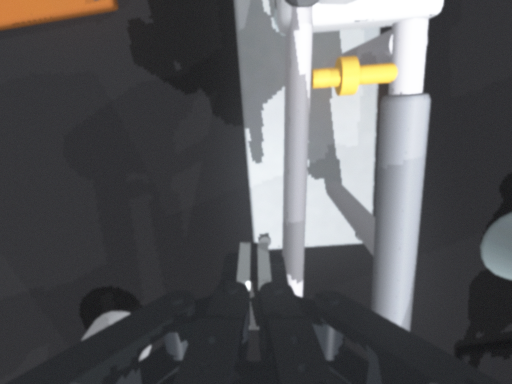

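The blade is almost parallel to the bar and nearly at the yellow stop screw (312,78). I'll continue in 1.5 mm steps and watch the force.

Emit:
move_arm --targets '[{"travel": [0, 1.5, 0], "rot": [0, 0, 0], "claw": 0}, {"travel": [0, 3, 0], "rot": [0, 0, 0], "claw": 0}, {"travel": [0, 4, 0], "rot": [0, 0, 0], "claw": 0}]'

```text
clock: 4.42
position: [583.0, 130.8, 113.3]
tool_rot: [-0.0, 0.764, 0.645, -0.0]
ft_force: [-5.4, 2.3, 0.5]
gripper_width: -0.0
grip_force: 2.5
```

Emit:
move_arm --targets '[{"travel": [0, 1, 0], "rot": [0, 0, 0], "claw": 0}, {"travel": [0, 2, 0], "rot": [0, 0, 0], "claw": 0}, {"travel": [0, 2, 0], "rot": [0, 0, 0], "claw": 0}]'

```text
clock: 4.8
position: [585.0, 130.5, 113.3]
tool_rot: [-0.0, 0.764, 0.645, -0.0]
ft_force: [-6.0, 3.2, 1.3]
gripper_width: 0.001
grip_force: 2.5
```

Emit:
move_arm --targets '[{"travel": [0, 1, 0], "rot": [0, 0, 0], "claw": 0}, {"travel": [0, 2, 0], "rot": [0, 0, 0], "claw": 0}, {"travel": [0, 2, 0], "rot": [0, 0, 0], "claw": 0}]'

```text
clock: 5.18
position: [586.1, 130.3, 113.3]
tool_rot: [-0.001, 0.764, 0.645, -0.001]
ft_force: [-9.0, 3.4, 2.3]
gripper_width: 0.002
grip_force: 4.6
```

Emit:
move_arm --targets '[{"travel": [0, 1, 0], "rot": [0, 0, 0], "claw": 0}, {"travel": [0, 1, 0], "rot": [0, 0, 0], "claw": 0}, {"travel": [0, 1, 0], "rot": [0, 0, 0], "claw": 0}]'

```text
clock: 5.55
position: [586.4, 130.3, 113.2]
tool_rot: [-0.001, 0.764, 0.646, -0.001]
ft_force: [-12.3, 4.5, 4.5]
gripper_width: -0.0
grip_force: 6.6
```

```bash
python3 -c "
from h import *
import cv2
go(586,129,113,-10)
cv2.imwrite('pics/w5.png',bot.read_camera('wrist')[:,:,::-1])"
```

```text
5.55 [586.4 130.3 113.2] F [-12.3   4.5   4.5] w -0.0 travel [-1.4 -0.2  0.2] rot [-0.2  0.   0.4]
```

View pics/w5.png

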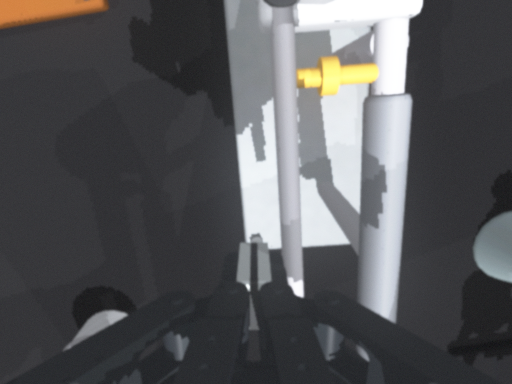

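The blade touches the stop screw at (297,77) and is parallel to the bar. The force climbs with almost no travel, so this is the stop. I'll hold here for about 2.5 s.

Emit:
move_arm --targets '[{"travel": [0, 0, 0], "rot": [0, 0, 0], "claw": 0}, {"travel": [0, 0, 0], "rot": [0, 0, 0], "claw": 0}, {"travel": [0, 0, 0], "rot": [0, 0, 0], "claw": 0}, {"travel": [0, 0, 0], "rot": [0, 0, 0], "claw": 0}, {"travel": [0, 0, 0], "rot": [0, 0, 0], "claw": 0}]'

```text
clock: 6.22
position: [586.4, 130.3, 113.2]
tool_rot: [-0.001, 0.764, 0.646, -0.001]
ft_force: [-12.6, 3.6, 2.7]
gripper_width: -0.0
grip_force: 6.6
```

Emit:
move_arm --targets '[{"travel": [0, 0, 0], "rot": [0, 0, 0], "claw": 0}, {"travel": [0, 0, 0], "rot": [0, 0, 0], "claw": 0}, {"travel": [0, 0, 0], "rot": [0, 0, 0], "claw": 0}, {"travel": [0, 0, 0], "rot": [0, 0, 0], "claw": 0}, {"travel": [0, 0, 0], "rot": [0, 0, 0], "claw": 0}]'

```text
clock: 6.85
position: [586.4, 130.3, 113.2]
tool_rot: [-0.001, 0.764, 0.646, -0.001]
ft_force: [-13.5, 4.0, 4.2]
gripper_width: -0.003
grip_force: 6.6
```

Emit:
move_arm --targets '[{"travel": [0, 0, 0], "rot": [0, 0, 0], "claw": 0}, {"travel": [0, 0, 0], "rot": [0, 0, 0], "claw": 0}, {"travel": [0, 0, 0], "rot": [0, 0, 0], "claw": 0}, {"travel": [0, 0, 0], "rot": [0, 0, 0], "claw": 0}, {"travel": [0, 0, 0], "rot": [0, 0, 0], "claw": 0}]'

```text
clock: 7.48
position: [586.4, 130.3, 113.2]
tool_rot: [-0.001, 0.764, 0.646, -0.001]
ft_force: [-12.7, 3.8, 4.0]
gripper_width: -0.005
grip_force: 6.6
```

Emit:
move_arm --targets '[{"travel": [0, 0, 0], "rot": [0, 0, 0], "claw": 0}, {"travel": [0, 0, 0], "rot": [0, 0, 0], "claw": 0}, {"travel": [0, 0, 0], "rot": [0, 0, 0], "claw": 0}, {"travel": [0, 0, 0], "rot": [0, 0, 0], "claw": 0}, {"travel": [0, 0, 0], "rot": [0, 0, 0], "claw": 0}]'

```text
clock: 8.1
position: [586.4, 130.3, 113.2]
tool_rot: [-0.001, 0.764, 0.646, -0.001]
ft_force: [-12.5, 4.3, 3.3]
gripper_width: -0.001
grip_force: 6.6
```

Held for over 2.5 s. Now I ease it back out at about 30 mm/s.

Emit:
move_arm --targets '[{"travel": [0, -3, 0], "rot": [0, 0, 0], "claw": 0}, {"travel": [0, -6, 0], "rot": [0, 0, 0], "claw": 0}, {"travel": [1, -10, 0], "rot": [0, 0, 0], "claw": 0}, {"travel": [1, -14, 0], "rot": [0, 0, 0], "claw": 0}, {"travel": [2, -18, 0], "rot": [0, 0, 0], "claw": 0}]'

```text
clock: 8.72
position: [570.4, 134.6, 113.2]
tool_rot: [0.0, 0.764, 0.645, -0.0]
ft_force: [-4.1, -1.0, 0.6]
gripper_width: -0.001
grip_force: 1.8
```

Emit:
move_arm --targets '[{"travel": [1, -4, 0], "rot": [0, 0, 0], "claw": 0}, {"travel": [2, -8, 0], "rot": [0, 0, 0], "claw": 0}, {"travel": [3, -12, 0], "rot": [0, 0, 0], "claw": 0}, {"travel": [3, -16, 0], "rot": [0, 0, 0], "claw": 0}, {"travel": [4, -20, 0], "rot": [0, 0, 0], "claw": 0}]'

```text
clock: 9.35
position: [551.7, 142.7, 113.4]
tool_rot: [-0.0, 0.764, 0.645, 0.001]
ft_force: [-1.1, 2.3, -0.7]
gripper_width: 0.005
grip_force: 1.1
```

Emit:
move_arm --targets '[{"travel": [0, -4, 0], "rot": [0, 0, 0], "claw": 0}, {"travel": [0, -8, 0], "rot": [0, 0, 0], "claw": 0}, {"travel": [0, -14, 0], "rot": [0, 0, 0], "claw": 0}, {"travel": [0, -20, 0], "rot": [0, 0, 0], "claw": 0}, {"travel": [0, -26, 0], "rot": [0, 0, 0], "claw": 0}]'

```text
clock: 9.98
position: [525.6, 146.6, 113.3]
tool_rot: [0.0, 0.764, 0.645, 0.0]
ft_force: [-0.1, -0.1, -0.1]
gripper_width: -0.002
grip_force: 0.0
```

Emit:
move_arm --targets '[{"travel": [0, 0, -30], "rot": [0, 0, 0], "claw": 0}, {"travel": [0, 0, -60], "rot": [0, 0, 0], "claw": 0}, {"travel": [0, 0, -90], "rot": [0, 0, 0], "claw": 0}, {"travel": [0, 0, -110], "rot": [0, 0, 0], "claw": 0}, {"travel": [0, 0, -110], "rot": [0, 0, 0], "claw": 0}]'

```text
clock: 10.6
position: [526.5, 146.8, 224.7]
tool_rot: [0.001, 0.764, 0.645, 0.001]
ft_force: [-0.5, 0.6, 0.4]
gripper_width: 0.0
grip_force: 0.0
```

```bash
python3 -c "
from h import *
import cv2
go(515,150,231,-10)
cv2.imwrite('pics/w6.png',bot.read_camera('wrist')[:,:,::-1])"
```

```text
10.6 [526.5 146.8 224.7] F [-0.5  0.6  0.4] w 0.0 travel [  1.2 -11.8  -6.3] rot [ 0.1 -0.1  0.4]
```

View pics/w6.png

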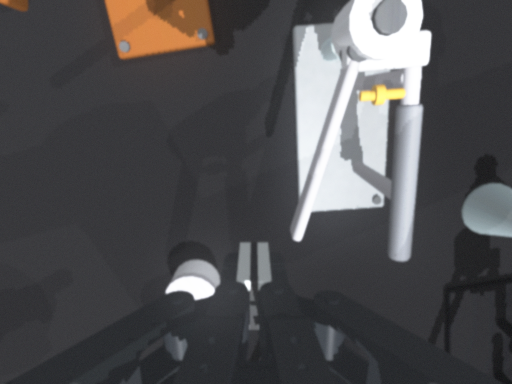

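The lever is back at rest with its tip at (297,237), and it leans out as it did before. The tin and flask are undisturbed and the arm is clear.

```bash
python3 -c "
from cell import bot
print(bot.close_job())"
```

```text
the job is handed in; nothing more can be done
None
```

I pressed the larger crimper's lever to its stop, held it there for over 2.5 s and eased it back to rest under the fingers; the arm is clear and the job is handed in, but no verdict was returned.

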